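# Set out the laundry shelf for wash day

### The job

Set out this laundry shelf: stand the black-capped amber bottle upright midway between the steel canister and the peg-filled blue basket, put the teal funnel mouth-down over its cap, and stand the white-capped bottle on the canister's other side, in line with the row and about 40 mm clear of the canister. Lay the white scoop on the shelf straight in front of the canister (on the robot's side), its cup about 30 mm clear of it and its handle pointing back towards the robot, and stack the empty blue basket squarely on the full one, turned end for end (white lips at opposite ends) so that it stacks on the shelves inside the rim and does not nest down onto the pegs. Set the glass bottles down without dropping them or knocking them over, and leave the canister, the full basket, the soap dish, the brush and the spray bottle where they are.

Things in the scene. Friction and masses are not known exactly. Their poses are not given: they have to be found in the camera images.
- canister: Stainless steel canister with a black push button in its lid: 90 mm diameter, 121 mm high, 0.95 kg; stays put. Origin at the centre of its underside; x points straight away from the robot, y to the robot's left, z up. The full basket stands about 250 mm to its left or right; the row is the line through both.
- full_basket: Blue basket with pegs, 0.8 kg, stays put. Same shape and origin as the empty one, length roughly away from the robot, white lip at the far end (yaw within 0.2 rad). Four small shelves inside, tops 50 mm above its underside, 10 mm below the rim: a basket turned end for end rests its underside on them, with 5 to 8 mm play each way; the same way round it sinks past them.
- empty_basket: Empty blue basket, 0.11 kg, 139 x 69 mm and 60 mm high, base 110 x 48 mm, mouth 130 x 60 mm. Vertical rim band 48 to 60 mm up: grip it there across the 69 mm, at mid-length. Origin at the centre of its underside; x along its length to the end with the white rim and lip (which reaches 82 mm out), z up. Starts with the lip at the far end, yaw within 0.4 rad.
- bottle_black_cap: Closed amber glass bottle, black screw cap, blank cream label, 0.24 kg: 54 mm diameter and straight-sided up to 85 mm, shoulder, then the cap (28 mm diameter, from 106 mm to the top at 125 mm). Starts upright. Origin at the centre of its underside, z up.
- bottle_white_cap: Closed amber glass bottle, white screw cap, blank cream label, 0.24 kg: 54 mm diameter and straight-sided up to 85 mm, shoulder, then the cap (28 mm diameter, from 106 mm to the top at 125 mm). Starts upright. Origin at the centre of its underside, z up.
- funnel: Stiff teal silicone funnel standing mouth-down: mouth 90 mm diameter, cone up to 48 mm, spout up to 95 mm (24 mm diameter at its root, 19 mm at its tip), 0.06 kg. Origin at the centre of the mouth, z up the spout. Lowered over an upright bottle it centres itself and rests with its inside on the cap, mouth 83 mm above the bottle's underside.
- scoop: White measuring scoop standing on its base: cup 50 mm diameter, 34 mm high, flat handle 14 mm wide, 5 mm thick, 29 to 34 mm up, 0.035 kg. Origin at the centre of the cup's underside, z up; the handle lies along -x and ends 103 mm out (grip it about 40 mm out). At yaw 0 it points back to the robot; starts with yaw within 0.5 rad.
- soap_dish: white ceramic dish with a bar of yellow soap, 110 by 75 by 33 mm, origin at the centre of its underside; a bystander, leave it alone
- scrub_brush: wooden scrubbing brush lying bristles down, 140 by 48 by 36 mm, origin at the centre of its underside; a bystander, leave it alone
- spray_bottle: white trigger spray bottle with a red head, 72 mm diameter, 197 mm high, origin at the centre of its underside; a bystander, leave it alone
Things that resemble listed ones, but are neither listed nor needed, are in the scene too. Leave any green look-alike of the bottle_white_cap alone. What is shaped like the empty_basket but pink is not meant.

How it is judged:
By the outcome, as a careful person would: the job done as asked, in the order asked, and still so for the second after the job is handed in, with the robot touching nothing.
It also fails if it takes over 112 s, if anything falls off the work surface, if the arm or the gripper's body presses on something with over 40 N, if the wrist force passes 120 N, or if a joint passes its speed limit or range.

### The arm

A 6-joint arm with a two-finger parallel gripper is mounted at the origin on the work surface. World frame = base frame: x ahead of the robot, y to its left, z up, the work surface at z = 0. Lengths are in m, angles in degrees, forces in N, time in s.
With the tool pointing down it reaches from about 0.35 to 0.925 m from the base axis. Payload 6.4 kg.
Tool frame: the origin (TCP) lies at the very end of the fingers, on their centre line; the grasp point (between the pads) lies ctrl.grip_depth behind it (ctrl.grip_depth is the distance from the TCP to the grasp point, in m); z points along the fingers, x is the direction in which the jaws open and shut, and the axes are right-handed (so a half turn about z gives the same grasp; the last joint's range is limited). The gripper opens to 85 mm and grips with 20 to 120 N. Pads are 22 mm wide; open, the fingers measure 114 mm over their backs; the gripper's body (76 mm by 85 mm) begins 54 mm behind the grasp point. The pads swing forward as they close: fully open they stand 13 mm farther back than shut.
Start: joints at [-85.147, 14.043, 89.255, -0, 76.702, -9.975], TCP at [0.166, -0.628, 0.231] pointing down, gripper open.
Joint ranges: [-179.41, 179.41], [-58.25, 129.5], [7.25, 145.43], [-54.29, 234.29], [11.92, 165.04], [-157.13, 157.13]. Speed limits (degrees/s): [147.25, 147.25, 180, 180, 180, 180].

### API

Orientations are given as a 3x3 rotation matrix whose columns are the frame's x, y, z axes.
In Python, from cell import ctrl gives the robot as it stands. The module is installed in compiled form; this text tells all that it offers.
- The arm moves only by the tool jog_arm, never from a script. Its argument "targets" is a list of rows, each a list of 4 numbers: the shift along the tool's x, y, z in cm, then the turn about the tool's z in rad. A call has 1 to 20 rows; each row shifts and turns the commanded pose from where the row before left it, along the tool's axes as they then stand; what a row does not reach is not made up. A row lasts 1/10 s, in which the tool goes at most 50 mm and 8.59 degrees, less where a joint would pass 70% of its speed; a pose out of reach is approached as far as the arm can. A call is refused whole if a number of a shift passes 5 or a number of a turn 0.15, either way. A call with a gripper value outside its range is refused whole. "fingers" is the opening, from 0 (shut) to 1 (fully open), set as the call begins (left out, the last holds). The fingers move at their own pace and stop on an object; the grip force is fixed at half the most. Time passes only in rows, so rows that do not move let the fingers close. It gives the time, the measured TCP pose, the force and the opening at its end, in the units of the state.
- ctrl.state(): the state, without advancing time (a new reading comes with each control period).
- ctrl.get_image(name): name is "scene" or "top"; returns a dict with "img" (400x640x3 uint8, red, green, blue), "fx", "fy", "cx", "cy" (pixels), "dist" ([k1, k2, p1, p2, k3] as OpenCV has them; the pictures are not rectified), "extrinsics" (4x4, takes a point from world to camera coordinates). Camera axes: x right, y down, z forward; pixel columns grow to the right and rows downward; lengths in m; the calibration is good to about 2 mm. A picture is of the moment at which its call begins. There is no depth.
- ctrl.close_job(): hands the job in, once; it reports no verdict.
The state is a dict: "t": time; "joint_positions": joint angles; "qd": joint speeds; "effort": joint torques, N m; "position": TCP position; "tool_rot": TCP orientation; "contact_force": force on the tool from outside, world axes, zero at the start; "ft_torque": the same for the moment, N m; "width": finger opening in m.
Only numpy, scipy, OpenCV 4.12 (cv2) and the standard library are available. Lean on these libraries where they do the work, as an engineer would, in place of code of your own. Each camera call takes 0.05 s, during which the arm holds its last target. There are 200 camera calls.

## Working session

There is one attempt and no reset: what is moved stays moved. The work goes in short steps, Python scripts to look and compute and a tool call to move; the robot and the scene stay as the last step left them, time stands still between calls to the robot, and variables do not carry over. Pictures are saved under pics/ and viewed, about 12 in all and at most 16, crops included, and the job is handed in when it is done.

Besides the shell and the picture viewer there is one more tool, called after "Call:" as name(argument=value, ...) on one line, values as JSON. jog_arm: Moves the arm, as the interface text tells. Its arguments: {"type":"object","properties":{"targets":{"type":"array"},"fingers":{"type":"number"}},"required":["targets"]}

```bash
mkdir -p pics; cat > h.py <<'E'
import numpy as np, cv2
from cell import ctrl
def cap(n,fn=None):
    d=ctrl.get_image(n)
    if fn: cv2.imwrite('pics/'+fn,d['img'][:,:,::-1])
    return d
def cal(d):
    K=np.array([[d['fx'],0,d['cx']],[0,d['fy'],d['cy']],[0,0,1.]]);return K,np.array(d['dist'],float),np.array(d['extrinsics'])
def p2w(d,uv,z):
    K,D,E=cal(d);n=cv2.undistortPoints(np.array(uv,float).reshape(-1,1,2),K,D).reshape(-1,2)
    R,t=E[:3,:3],E[:3,3];c=-R.T@t
    r=np.c_[n,np.ones(len(n))]@R
    return c+r*((np.broadcast_to(z,len(n))-c[2])/r[:,2])[:,None]
def w2p(d,P):
    K,D,E=cal(d);return cv2.projectPoints(np.array(P,float).reshape(-1,1,3),cv2.Rodrigues(E[:3,:3])[0],E[:3,3],K,D)[0].reshape(-1,2)
E
python3 - <<'E'
from h import *
np.set_printoptions(precision=4,suppress=True)
for n in('scene','top'):
    d=cap(n,n+'0.png');E=cal(d)[2];print(n,-E[:3,:3].T@E[:3,3],E[:3,:3],d['fx'],d['dist'])
print(ctrl.grip_depth,ctrl.state())
E
```

```text
scene [1.7531 0.1299 0.8963] [[-0.1105  0.9937  0.0182]
 [ 0.5456  0.0759 -0.8346]
 [-0.8307 -0.0823 -0.5505]] 483.7555331050962 [-0.1114  0.      0.      0.      0.    ]
top [0.3896 0.0057 1.2392] [[ 0.0026 -0.9999 -0.0107]
 [-0.9964 -0.0017 -0.0847]
 [ 0.0847  0.0109 -0.9963]] 453.4406532847218 [-0.0219  0.      0.      0.      0.    ]
0.0187 {'t': 0.1, 'joint_positions': array([-85.1479,  14.0802,  89.318 ,  -0.0001,  76.7021,  -9.9757]), 'qd': array([-0.0004,  0.0518, -0.1852,  0.0124, -0.0152,  0.004 ]), 'effort': array([ -0.0003, -43.067 , -32.7129,  -0.0001,   0.0029,  -0.    ]), 'position': array([ 0.1663, -0.6278,  0.2303]), 'tool_rot': array([[ 0.2559, -0.9667, -0.0001],
       [-0.9667, -0.2559,  0.0017],
       [-0.0017, -0.0003, -1.    ]]), 'contact_force': array([ 0.2144, -0.6232, -0.7575]), 'ft_torque': array([ 0.0211, -0.0065, -0.0344]), 'width': 0.08552230222745018}
```

View pics/scene0.png

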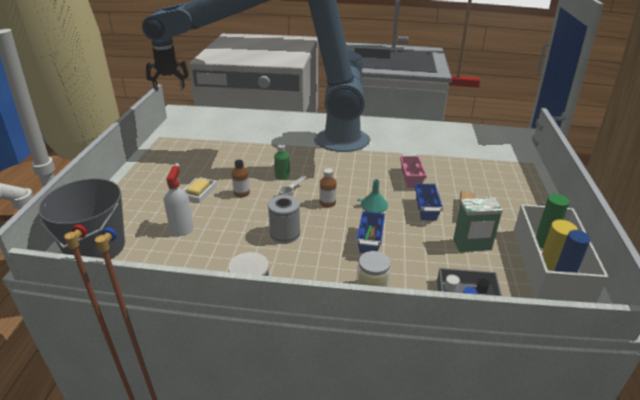

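View pics/top0.png

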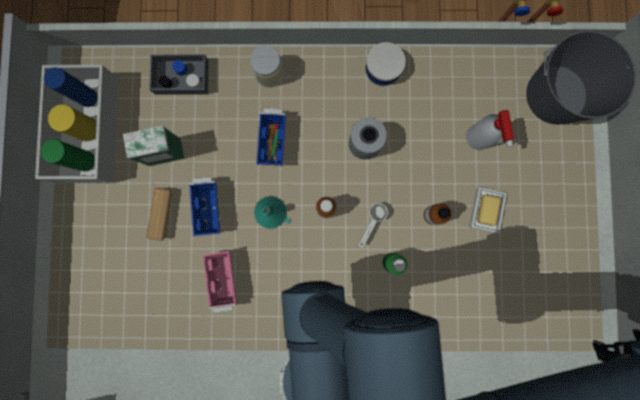

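The top picture (up = +x, left = +y) shows these pixels:
- Full basket (271,138) and canister (368,137).
- White-cap bottle (326,206); its look-alike is the green bottle (395,263).
- Black-cap bottle (438,213), scoop (378,213), funnel (270,212).
- Empty blue basket (205,208); its look-alike is the pink one (220,280), and the full one has pegs.
- Bystanders: soap dish (489,210), brush (159,214), spray bottle (490,130).

Next I take close crops to check these choices and measure.

```bash
python3 - <<'E'
import cv2
i=cv2.imread('pics/top0.png')
for n,x,y in(('a',185,105),('b',320,110)):
    c=cv2.resize(i[y:y+150,x:x+200],None,fx=4,fy=4,interpolation=cv2.INTER_CUBIC)
    for k in range(0,200,20):cv2.putText(c,str(x+k),(4*k,10),0,.35,(255,255,255),1);cv2.line(c,(4*k,12),(4*k,18),(255,255,255),1)
    for k in range(0,150,10):cv2.putText(c,str(y+k),(0,4*k+4),0,.35,(255,255,255),1)
    cv2.imwrite(f'pics/c{n}.png',c)
E
```

```text
(no output)
```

View pics/ca.png

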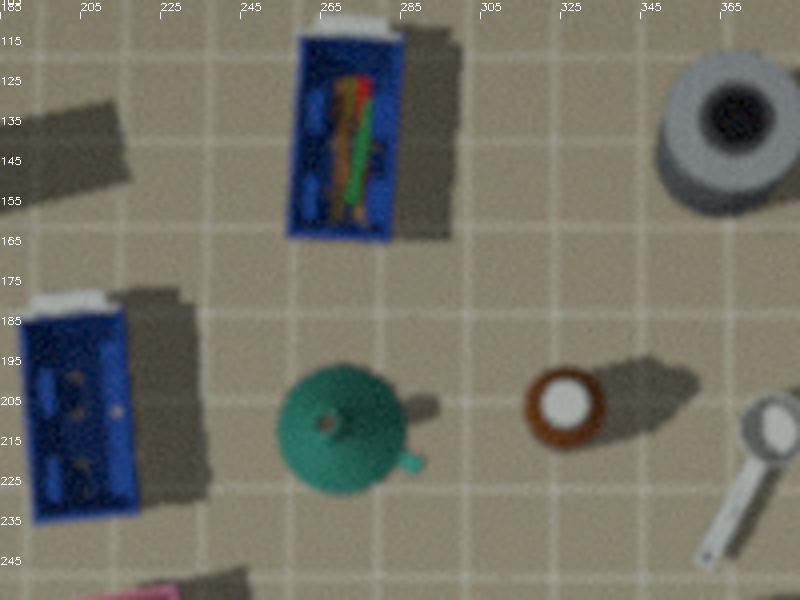

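View pics/cb.png

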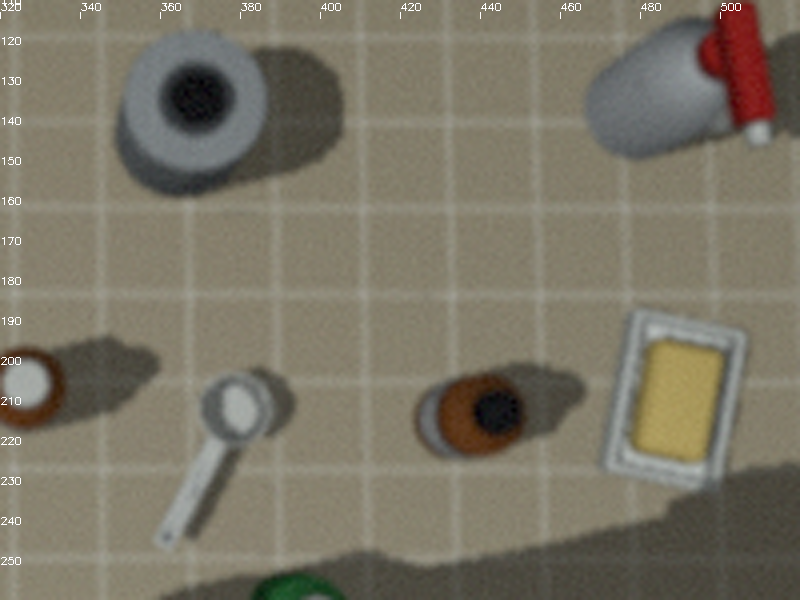

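The crops confirm the choices. In full-picture pixels they show the white cap at (326,206), black cap at (444.5,213), funnel rim centre at (270.5,212), scoop cup at (379,212) and lid centre at (369,135). The blue basket without pegs is at (205,209).

```bash
cat > m.py <<'E'
from h import *
import sys
A=lambda *p:[(x/4+185-.375,y/4+105-.375) for x,y in p]
B=lambda *p:[(x/4+320-.375,y/4+110-.375) for x,y in p]
E
python3 - <<'E'
from m import *
np.set_printoptions(precision=4,suppress=True)
d=cap('top')
for n,c in(('full',A((302,37),(403,39),(390,241),(288,236))),('empty',A((22,318),(124,307),(138,512),(35,523)))):
    P=p2w(d,c,.06);print(n,P.mean(0),'yaw',np.degrees(np.arctan2(*((P[0]+P[1]-P[2]-P[3])[[1,0]]))), np.linalg.norm(P[0]-P[1]),np.linalg.norm(P[1]-P[2]))
for n,c,z in(('can lid',B((195,101)),.119),('can base guess',B((195,101),(266,101)),.119),('funnel',A((342,429),(407,429)),0.),('ftip',A((327,422)),.095),('wcap',A((565,403)),.125),('wsh',A((565,408),(605,408)),.085),('bcap',B((498,412)),.125),('bsh',B((481,415),(524,415)),.085),('scoop',B((237,409),(166,542)),.034)):
    print(n,p2w(d,c,z))
E
```

```text
full [0.6407 0.1396 0.06  ] yaw -3.133676180927051 0.06719949387519213 0.13559603079398783
empty [0.4572 0.3117 0.06  ] yaw 5.114507180176278 0.06759333733974633 0.13467782661011193
can lid [[ 0.6388 -0.1112  0.119 ]]
can base guess [[ 0.6388 -0.1112  0.119 ]
 [ 0.6389 -0.1557  0.119 ]]
funnel [[0.4511 0.1466 0.    ]
 [0.4512 0.1021 0.    ]]
ftip [[0.4508 0.1454 0.095 ]]
wcap [[ 0.4612 -0.0048  0.125 ]]
wsh [[ 0.4606 -0.0052  0.085 ]
 [ 0.4606 -0.0307  0.085 ]]
bcap [[ 0.4439 -0.2952  0.125 ]]
bsh [[ 0.4439 -0.2951  0.085 ]
 [ 0.444  -0.3225  0.085 ]]
scoop [[ 0.45   -0.1465  0.034 ]
 [ 0.362  -0.0989  0.034 ]]
```

```bash
python3 - <<'E'
from h import *
d=cap('scene');s=3;x0,y0=225,125
im=cv2.resize(d['img'][y0:y0+150,x0-0:x0+245][:,:,::-1],None,fx=s,fy=s,interpolation=cv2.INTER_CUBIC)
def poly(P,c):
    q=(w2p(d,P)-[x0,y0]+.5)*s-.5
    cv2.polylines(im,[np.round(q*8).astype(np.int32)],True,c,1,cv2.LINE_AA,3)
a=np.linspace(0,2*np.pi,60,0)
C=lambda x,y,r,z:np.c_[x+r*np.cos(a),y+r*np.sin(a),a*0+z]
def R(x,y,yaw,z,L=.1385,W=.069):
    c,s_=np.cos(np.radians(yaw)),np.sin(np.radians(yaw));return [[x+c*u-s_*v,y+s_*u+c*v,z] for u,v in((L/2,W/2),(L/2,-W/2),(-L/2,-W/2),(-L/2,W/2))]
Y=(0,255,255)
poly(R(.6407,.1396,-3.1,.06),Y);poly(R(.4572,.3117,5.1,.06),Y)
poly(C(.6388,-.1112,.045,.0),Y);poly(C(.6388,-.1112,.045,.118),Y)
poly(C(.451,.1463,.045,0),Y);poly(C(.451,.1463,.0095,.095),Y)
for x,y in((.461,-.005),(.444,-.295)):
    poly(C(x,y,.027,0),Y);poly(C(x,y,.014,.125),Y);poly(C(x,y,.027,.085),Y)
poly(C(.45,-.1465,.025,.034),Y)
cv2.imwrite('pics/ov.png',im)
E
```

```text
(no output)
```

View pics/ov.png

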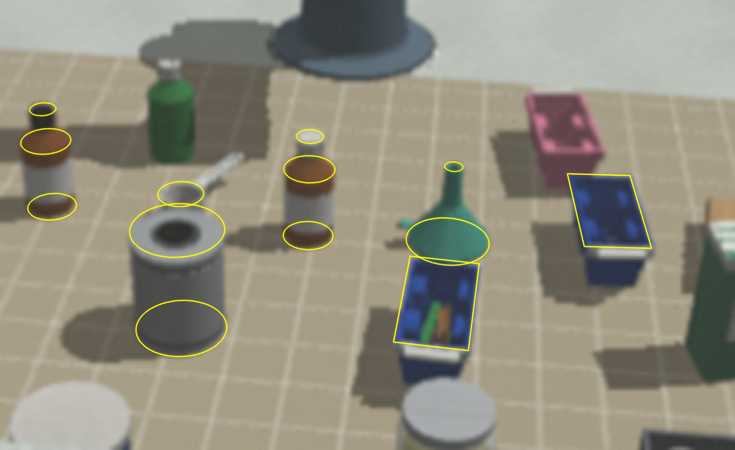

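Measurements agree across both views: sizes are right, canister to basket is 251 mm, and the overlay is within about 1 px. Next I align the jaws along -y and go above the black-cap bottle.

Call:
jog_arm(targets=[[0,0,0,0.1294],[0,0,0,0.1294],[-3.7,-3.09,0,0],[-3.7,-3.09,0,0],[-3.7,-3.09,0,0],[-3.7,-3.09,0,0],[-3.7,-3.09,0,0],[-3.7,-3.09,0,0],[-3.7,-3.09,0,0],[-3.7,-3.09,0,0],[-3.7,-3.09,0,0],[0,0,0,0],[0,0,0,0]], fingers=1)

```text
t: 1.5
position: [0.4449, -0.2945, 0.2312]
tool_rot: [[0.002, -1.0, -0.0], [-1.0, -0.002, -0.0], [0.0, 0.0, -1.0]]
contact_force: [-0.1, -1.5, 0.7]
width: 0.0853
```

Call:
jog_arm(targets=[[0.05,0.09,3,0],[0,0,3,0],[0,0,3,0],[0,0,3,0],[0,0,2,0],[0,0,1.5,0],[0,0,1,0],[0,0,0.9,0],[0,0,0,0],[0,0,0,0]])

```text
t: 2.5
position: [0.4439, -0.2963, 0.0579]
tool_rot: [[-0.0, -1.0, 0.001], [-1.0, 0.0, -0.001], [0.001, -0.001, -1.0]]
contact_force: [-0.1, 0.7, 0.3]
width: 0.0855
```

Call:
jog_arm(targets=[[0,0,0,0],[0,0,0,0],[0,0,0,0],[0,0,0,0],[0,0,0,0],[0,0,0,0],[0,0,0,0]], fingers=0)

```text
t: 3.2
position: [0.4443, -0.2967, 0.0585]
tool_rot: [[0.0, -1.0, 0.002], [-1.0, -0.0, -0.002], [0.002, -0.002, -1.0]]
contact_force: [-1.2, -0.5, 5.9]
width: 0.0522
```

Call:
jog_arm(targets=[[0,0,-0.5,0],[0,0,-1.5,0],[0,0,-3,0],[0,0,-3,0],[0,0,-3,0],[0,0,-2.5,0],[0,0,-1.5,0],[0,0,0,0],[0,0,0,0]])

```text
t: 4.1
position: [0.4431, -0.2954, 0.2064]
tool_rot: [[0.0, -1.0, -0.001], [-1.0, -0.0, 0.001], [-0.001, 0.001, -1.0]]
contact_force: [0.4, -0.1, -2.8]
width: 0.0525
```

```bash
python3 - <<'E'
from h import *
d=cap('scene');i=d['img'][60:260,140:380,::-1]
cv2.imwrite('pics/l1.png',cv2.resize(i,None,fx=3,fy=3,interpolation=cv2.INTER_CUBIC));print(ctrl.state())
E
```

```text
{'t': 4.15, 'joint_positions': array([-4.58943633e+01, -2.76535542e-01,  1.07704516e+02,  8.67219009e-04,
        7.27499409e+01,  4.41040443e+01]), 'qd': array([-0.01771882,  0.75421591,  0.40052566, -0.0383401 ,  0.01331389,
        0.0127724 ]), 'effort': array([ 1.79220457e-02, -3.37874222e+01, -3.38752913e+01, -6.13779212e-04,
       -1.73845666e-02, -2.56946413e-05]), 'position': array([ 0.44279929, -0.29505275,  0.20557585]), 'tool_rot': array([[ 2.08723024e-05, -9.99997687e-01, -2.15086838e-03],
       [-9.99997491e-01, -2.56899456e-05,  2.23985630e-03],
       [-2.23990638e-03,  2.15081624e-03, -9.99995178e-01]]), 'contact_force': array([ 0.29570612, -0.03190598, -2.45938509]), 'ft_torque': array([0.04201425, 0.03157979, 0.00431799]), 'width': 0.052326770828379464}
```

View pics/l1.png

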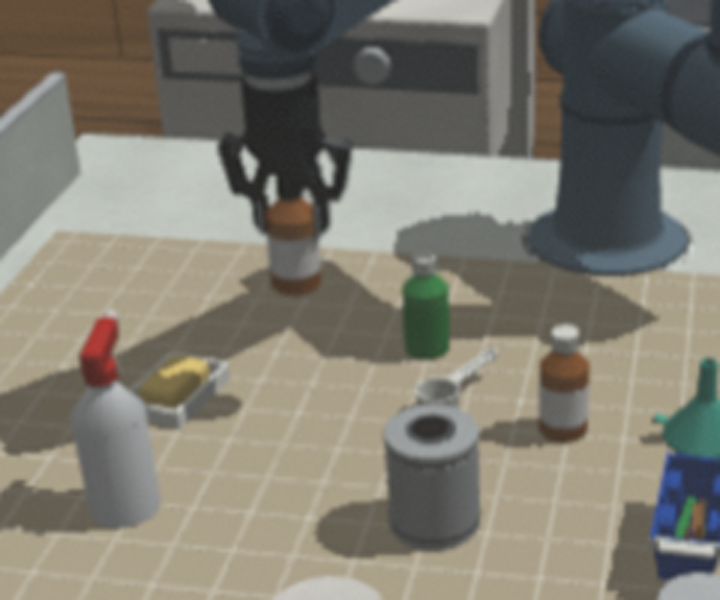

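The black-cap bottle is held upright at about (285,245) in that crop, and nothing else has moved. I carry it to the midpoint.

Call:
jog_arm(targets=[[-1.5,-0.95,0,0],[-3.5,-2.22,0,0],[-3.5,-2.22,0,0],[-3.5,-2.22,0,0],[-3.5,-2.22,0,0],[-3.5,-2.22,0,0],[-3.5,-2.22,0,0],[-3.5,-2.22,0,0],[-3.5,-2.22,0,0],[-1.5,-0.96,0,0],[0,0,0,0],[0,0,0,0],[0,0,0,0]])

```text
t: 5.45
position: [0.6395, 0.013, 0.2065]
tool_rot: [[-0.001, -1.0, -0.002], [-1.0, 0.001, -0.0], [0.0, 0.002, -1.0]]
contact_force: [-0.0, 0.3, -1.4]
width: 0.0522
```

Call:
jog_arm(targets=[[-0.15,0,1.5,0],[0,0,3,0],[0,0,3,0],[0,0,3,0],[0,0,1.8,0],[0,0,1,0],[0,0,0.6,0],[0,0,0.3,0],[0,0,0,0],[0,0,0,0],[0,0,0,0]])

```text
t: 6.55
position: [0.641, 0.0156, 0.0664]
tool_rot: [[0.0, -1.0, 0.002], [-1.0, -0.0, -0.0], [0.0, -0.002, -1.0]]
contact_force: [0.7, 0.2, -2.1]
width: 0.0524
```

Call:
jog_arm(targets=[[0,0,0.2,0],[0,0,0.2,0],[0,0,0.1,0],[0,0,0.1,0],[0,0,0.1,0],[0,0,0,0],[0,0,0,0]])

```text
t: 7.25
position: [0.6404, 0.0156, 0.0586]
tool_rot: [[-0.0, -1.0, 0.0], [-1.0, 0.0, 0.0], [-0.0, -0.0, -1.0]]
contact_force: [-0.6, -0.4, 1.2]
width: 0.0523
```

Call:
jog_arm(targets=[[0,0,0.05,0],[0,0,0,0],[0,0,0,0]])

```text
t: 7.55
position: [0.6407, 0.0156, 0.0585]
tool_rot: [[0.0, -1.0, 0.001], [-1.0, -0.0, -0.0], [0.0, -0.001, -1.0]]
contact_force: [-2.2, 0.6, 5.1]
width: 0.0521
```

Call:
jog_arm(targets=[[0,0,0,0],[0,0,0,0],[0,0,0,0],[0,0,0,0],[0,0,0,0],[0,0,-1,0],[0,0,-2,0],[0,0,-4,0],[0,0,-4,0],[0,0,-4,0],[0,0,-2,0],[0,0,0,0],[0,0,0,0]], fingers=0.9)

```text
t: 8.85
position: [0.6401, 0.0157, 0.228]
tool_rot: [[-0.0, -1.0, 0.0], [-1.0, 0.0, -0.0], [0.0, -0.0, -1.0]]
contact_force: [-0.7, 0.4, -0.7]
width: 0.0767
```

Call:
jog_arm(targets=[[-2.6,3.78,0,0],[-2.6,3.78,0,0],[-2.6,3.78,0,0],[-2.6,3.78,0,0],[-2.6,3.78,0,0],[0,0,2,0],[0,0,2,0],[0,0,0,0],[0,0,0,0]], fingers=0.5)

```text
t: 9.75
position: [0.4504, 0.1455, 0.1866]
tool_rot: [[-0.0, -1.0, -0.003], [-1.0, 0.0, -0.0], [0.0, 0.003, -1.0]]
contact_force: [0.1, 0.6, 0.8]
width: 0.0431
```

```bash
python3 - <<'E'
from h import *
d=cap('top','t1.png');e=cap('scene','s1.png')
i=cv2.resize(d['img'][100:200,250:400,::-1],None,fx=4,fy=4,interpolation=cv2.INTER_CUBIC)
j=cv2.resize(e['img'][150:250,255:405,::-1],None,fx=4,fy=4,interpolation=cv2.INTER_CUBIC)
cv2.imwrite('pics/l2.png',cv2.resize(np.vstack([i,j]),None,fx=.75,fy=.75))
E
```

```text
(no output)
```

View pics/l2.png

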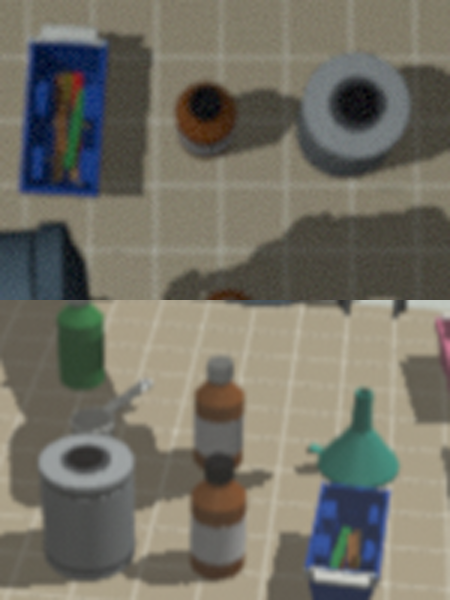

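The bottle stands upright at about (318.5,133.5) in the top picture, between basket and canister. On to the funnel.

Call:
jog_arm(targets=[[-0.08,-0.06,3,0],[0,0,3,0],[0,0,3,0],[0,0,2,0],[0,0,1,0],[0,0,0.6,0],[0,0,0,0],[0,0,0,0]])

```text
t: 10.65
position: [0.4529, 0.1465, 0.063]
tool_rot: [[-0.0, -1.0, 0.002], [-1.0, 0.0, 0.0], [-0.0, -0.002, -1.0]]
contact_force: [0.3, 0.0, -0.3]
width: 0.0427
```

Call:
jog_arm(targets=[[0,0,0,0],[0,0,0,0],[0,0,0,0],[0,0,0,0],[0,0,0,0],[0,0,0,0],[0,0,0,0]], fingers=0)

```text
t: 11.35
position: [0.4529, 0.1464, 0.0629]
tool_rot: [[0.0, -1.0, 0.002], [-1.0, -0.0, -0.0], [0.0, -0.002, -1.0]]
contact_force: [-0.5, -1.0, 5.9]
width: 0.0198
```

Call:
jog_arm(targets=[[0,0,-1,0],[0,0,-3,0],[0,0,-3,0],[0,0,-4,0],[0,0,-4,0],[0,0,-3,0],[0,0,0,0],[0,0,0,0]])

```text
t: 12.15
position: [0.4516, 0.1465, 0.242]
tool_rot: [[0.0, -1.0, 0.001], [-1.0, -0.0, 0.0], [-0.0, -0.001, -1.0]]
contact_force: [-0.6, -0.6, -1.3]
width: 0.0197
```

Call:
jog_arm(targets=[[2.18,-3.17,0,0],[2.18,-3.17,0,0],[2.18,-3.17,0,0],[2.18,-3.17,0,0],[2.18,-3.17,0,0],[2.18,-3.17,0,0],[0,0,0,0],[0,0,2,0],[0,0,2,0],[0,0,2,0],[0,0,1,0],[0,0,0,0],[0,0,0,0],[0,0,0,0]])

```text
t: 13.55
position: [0.6426, 0.0157, 0.1731]
tool_rot: [[0.0, -1.0, 0.002], [-1.0, -0.0, -0.0], [0.0, -0.002, -1.0]]
contact_force: [-0.3, 0.5, 0.3]
width: 0.0198
```

```bash
python3 - <<'E'
from h import *
e=cap('scene','s2.png');print(ctrl.state()['position'])
cv2.imwrite('pics/l3.png',cv2.resize(e['img'][130:250,255:405,::-1],None,fx=4,fy=4,interpolation=cv2.INTER_CUBIC))
E
```

```text
[0.6427294  0.01561011 0.17319764]
```

View pics/l3.png

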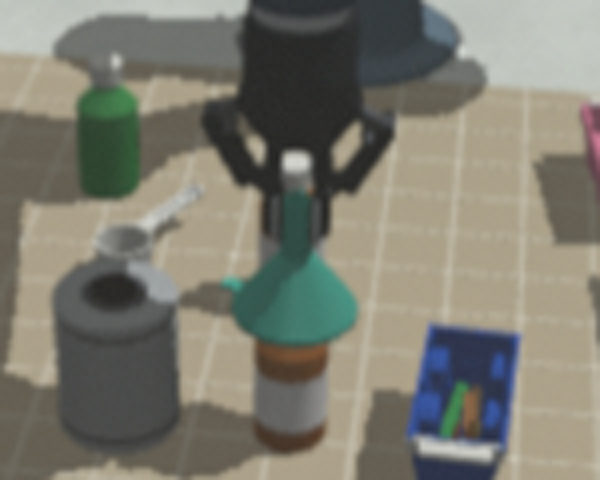

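The funnel is upright in the jaws and centred over the bottle (mouth at about (295,315) in the crop). I lower it gently.

Call:
jog_arm(targets=[[0,0.05,1,0],[0,0,0.6,0],[0,0,0.4,0],[0,0,0.3,0],[0,0,0.2,0],[0,0,0.1,0],[0,0,0,0],[0,0,0,0]])

```text
t: 14.4
position: [0.6422, 0.0154, 0.1466]
tool_rot: [[0.0, -1.0, 0.002], [-1.0, -0.0, -0.0], [0.0, -0.002, -1.0]]
contact_force: [1.6, -0.6, 2.5]
width: 0.0197
```

Call:
jog_arm(targets=[[0,0,0,0],[0,0,0,0],[0,0,0,0],[0,0,0,0],[0,0,0,0],[0,0,-1,0],[0,0,-2,0],[0,0,-4,0],[0,0,-3,0],[0,0,0,0],[0,0,0,0]], fingers=0.55)

```text
t: 15.5
position: [0.642, 0.0156, 0.2472]
tool_rot: [[0.0, -1.0, 0.002], [-1.0, -0.0, -0.0], [0.0, -0.002, -1.0]]
contact_force: [-0.7, -0.1, 0.0]
width: 0.0469
```

Call:
jog_arm(targets=[[0.515,4.525,0,0],[0.515,4.525,0,0],[0.515,4.525,0,0],[0.515,4.525,0,0],[0,0,1,0],[0,0,0,0],[0,0,0,0]], fingers=1)

```text
t: 16.2
position: [0.4608, -0.0049, 0.2351]
tool_rot: [[0.0, -1.0, -0.001], [-1.0, -0.0, 0.0], [-0.0, 0.001, -1.0]]
contact_force: [0.5, 0.2, -0.2]
width: 0.0853
```

```bash
python3 - <<'E'
from h import *
e=cap('scene','s3.png');print(ctrl.state()['position'])
cv2.imwrite('pics/l4.png',cv2.resize(e['img'][110:250,255:405,::-1],None,fx=4,fy=4,interpolation=cv2.INTER_CUBIC))
E
```

```text
[ 0.46122784 -0.00500457  0.23550341]
```

View pics/l4.png

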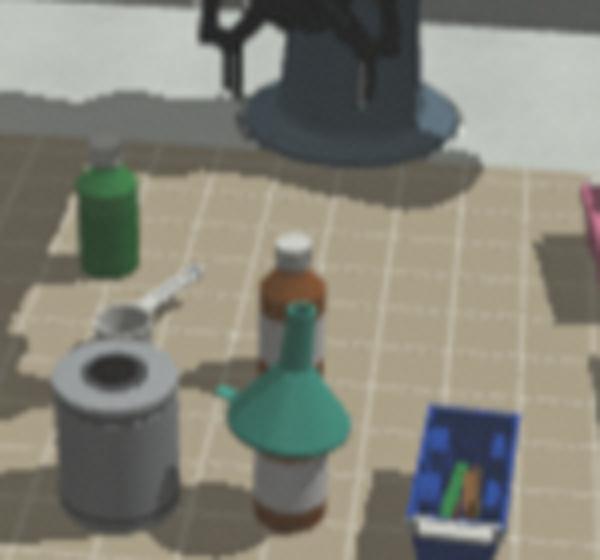

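The funnel sits on the cap, perhaps leaning slightly. I check that numerically while over the white bottle.

```bash
python3 - <<'E'
from h import *
np.set_printoptions(precision=2,suppress=True)
def teal(im):
    h=cv2.cvtColor(im,cv2.COLOR_RGB2HSV);return cv2.inRange(h,(78,90,40),(98,255,255))
for nm in('s2.png','s3.png','scene0.png'):
    m=teal(cv2.imread('pics/'+nm)[:,:,::-1]);ys,xs=np.nonzero(m)
    print(nm,len(ys),[(y,xs[ys==y].min(),xs[ys==y].max()) for y in range(ys.min(),ys.max()+1,3)])
d=cap('top','t3.png');e=cap('scene')
P=[[.6403,.0156,.083],[.6403,.0156,.131],[.6403,.0156,.178]]
print('scene exp',w2p(e,P),w2p(d,P))
m=teal(d['img']);ys,xs=np.nonzero(m);print('top',len(ys),xs.min(),xs.max(),ys.min(),ys.max())
E
```

```text
Traceback (most recent call last):
ValueError: zero-size array to reduction operation minimum which has no identity
```

```bash
python3 - <<'E'
from h import *
np.set_printoptions(precision=2,suppress=True)
def teal(im):
    h=cv2.cvtColor(im,cv2.COLOR_RGB2HSV);m=cv2.inRange(h,(75,80,30),(97,255,255))
    n,l,s,c=cv2.connectedComponentsWithStats(m);return l==1+np.argmax(s[1:,4])
for nm in('s2.png','s3.png'):
    m=teal(cv2.imread('pics/'+nm)[:,:,::-1].copy());ys,xs=np.nonzero(m)
    print(nm,len(ys),[(int(y),int(xs[ys==y].min()),int(xs[ys==y].max())) for y in sorted(set(ys))[::3]])
d=cap('top','t3.png');e=cap('scene')
P=[[.6403,.0156,.083],[.6403,.0156,.131],[.6403,.0156,.178]]
print('exp',w2p(e,P),w2p(d,P))
m=teal(d['img']);ys,xs=np.nonzero(m);print('top',len(ys),xs.min(),xs.max(),ys.min(),ys.max())
i=cv2.resize(d['img'][95:175,270:370,::-1],None,fx=7,fy=7,interpolation=cv2.INTER_CUBIC)
for p in w2p(d,P): cv2.circle(i,tuple(int(v) for v in (p-[270,95]+.5)*7),3,(0,0,255),-1)
cv2.imwrite('pics/l5.png',i)
E
```

```text
s2.png 606 [(178, 329, 329), (181, 326, 331), (184, 326, 331), (187, 326, 331), (190, 326, 331), (193, 325, 333), (196, 322, 335), (199, 319, 338), (202, 313, 341), (205, 314, 343), (208, 314, 343), (211, 316, 342), (214, 320, 337)]
s3.png 594 [(187, 327, 333), (190, 328, 332), (193, 327, 332), (196, 326, 332), (199, 326, 331), (202, 323, 333), (205, 319, 335), (208, 310, 337), (211, 313, 339), (214, 313, 341), (217, 314, 341), (220, 317, 339), (223, 324, 334)]
exp [[327.64 214.93]
 [327.91 201.07]
 [328.19 186.95]] [[317.9  137.34]
 [317.74 133.21]
 [317.57 128.81]]
top 907 303 340 120 152
```

View pics/l5.png

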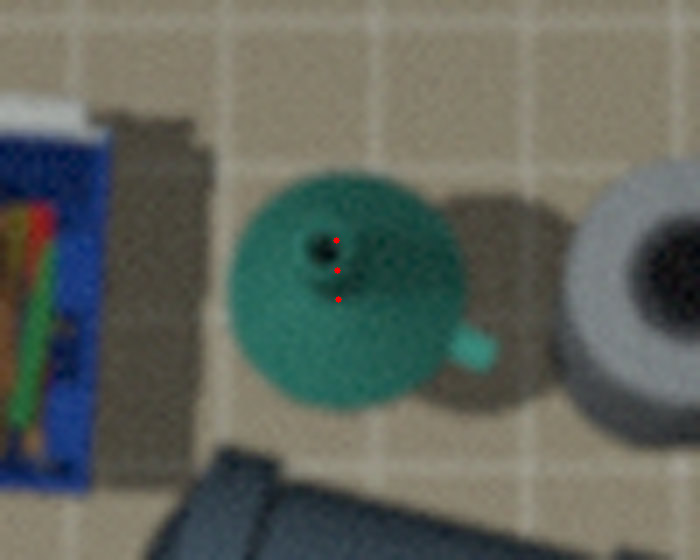

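Tip and mouth centres give about a 6° lean: tip at (323,250), mouth centre at (348,290), expected axis about (337,270), all in the crop. I'll re-seat the funnel by gripping the spout in the lean plane, which squares it, then pressing lightly.

Call:
jog_arm(targets=[[0,0,-1.5,0],[-0.51,-4.5,0,0],[-0.51,-4.5,0,0],[-0.51,-4.5,0,0],[-0.52,-4.48,0,0],[0,0,0,-0.132],[0,0,0,-0.132],[0,0,0,-0.132],[0,0,0,-0.132],[0,0,0,-0.132],[0,0,2.5,0],[0,0,0,0],[0,0,0,0]], fingers=0.6)

```text
t: 17.65
position: [0.6404, 0.0157, 0.2249]
tool_rot: [[0.613, -0.79, -0.002], [-0.79, -0.613, 0.0], [-0.002, 0.001, -1.0]]
contact_force: [0.7, 0.8, 0.3]
width: 0.0513
```

Call:
jog_arm(targets=[[0,0,2,0],[0,0,2,0],[0,0,2,0],[0,0,1.2,0],[0,0,0.4,0],[0,0,0,0],[0,0,0,0]])

```text
t: 18.35
position: [0.6412, 0.0154, 0.1512]
tool_rot: [[0.613, -0.79, 0.002], [-0.79, -0.613, -0.0], [0.002, -0.001, -1.0]]
contact_force: [-0.2, 0.4, -0.2]
width: 0.051
```

Call:
jog_arm(targets=[[0,0,0,0],[0,0,0,0],[0,0,0,0],[0,0,0,0],[0,0,0,0],[0,0,0,0]], fingers=0.05)

```text
t: 18.95
position: [0.6409, 0.0155, 0.1508]
tool_rot: [[0.613, -0.79, 0.002], [-0.79, -0.613, -0.0], [0.001, -0.001, -1.0]]
contact_force: [-0.4, 0.1, 5.0]
width: 0.0189
```

```bash
cat > fn.py <<'E'
from h import *
np.set_printoptions(precision=2,suppress=True)
def teal(im):
    h=cv2.cvtColor(im,cv2.COLOR_RGB2HSV);m=cv2.inRange(h,(75,80,30),(97,255,255))
    n,l,s,c=cv2.connectedComponentsWithStats(m);return l==1+np.argmax(s[1:,4])
e=cap('scene');m=teal(e['img']);ys,xs=np.nonzero(m)
print('scene',[(int(y),int(xs[ys==y].min()),int(xs[ys==y].max())) for y in sorted(set(ys))[::3]])
d=cap('top');m=teal(d['img']).astype(np.uint8);m=cv2.morphologyEx(m,cv2.MORPH_OPEN,np.ones((7,7),np.uint8));c,r=cv2.minEnclosingCircle(cv2.findContours(m,0,1)[0][0])
print('top mouth',c,r,'exp',w2p(d,[[.6403,.0156,.083]]))
E
python3 fn.py
```

```text
scene [(187, 329, 331), (190, 329, 331), (193, 329, 332), (196, 329, 331), (199, 327, 331), (202, 323, 333), (205, 320, 335), (208, 310, 338), (211, 314, 340), (214, 313, 342), (217, 314, 341), (220, 317, 339), (223, 323, 335)]Traceback (most recent call last):
  File "fn.py", line 8, in <module>
    d=cap('top');m=teal(d['img']).astype(np.uint8);m=cv2.morphologyEx(m,cv2.MORPH_OPEN,np.ones((7,7),np.uint8));c,r=cv2.minEnclosingCircle(cv2.findContours(m,0,1)[0][0])
                                                                                                                                           ~~~~~~~~~~~~~~~~~~~~~~~~~~^^^
IndexError: tuple index out of range
```

Call:
jog_arm(targets=[[0,0,0.1,0],[0,0,0.1,0],[0,0,0.1,0],[0,0,0,0],[0,0,0,0]])

```text
t: 19.55
position: [0.642, 0.0154, 0.1505]
tool_rot: [[0.613, -0.79, 0.004], [-0.79, -0.613, -0.0], [0.003, -0.003, -1.0]]
contact_force: [-3.7, 0.6, 14.4]
width: 0.0188
```

Call:
jog_arm(targets=[[0,0,-0.1,0],[0,0,-0.1,0],[0,0,0,0],[0,0,0,0]])

```text
t: 19.95
position: [0.6412, 0.0155, 0.1505]
tool_rot: [[0.613, -0.79, 0.002], [-0.79, -0.613, -0.0], [0.001, -0.002, -1.0]]
contact_force: [-2.0, 1.3, 8.6]
width: 0.0192
```

Call:
jog_arm(targets=[[0,0,0,0],[0,0,0,0],[0,0,0,0],[0,0,0,0],[0,0,0,0],[0,0,-1,0],[0,0,-2,0],[0,0,-4,0],[0,0,-3,0],[0,0,0,0.132],[0,0,0,0.132],[0,0,0,0.132],[0,0,0,0.132],[0,0,0,0.132],[0.5,4.5,0,0],[0.5,4.5,0,0],[0.5,4.5,0,0],[0.5,4.5,0,0],[0,0,0,0],[0,0,0,0]], fingers=0.6)

```text
t: 21.95
position: [0.4601, -0.0045, 0.2498]
tool_rot: [[-0.0, -1.0, 0.002], [-1.0, 0.0, -0.001], [0.001, -0.002, -1.0]]
contact_force: [1.0, 0.6, 0.2]
width: 0.0512
```

```bash
python3 fn.py; python3 - <<'E'
from h import *
d=cap('top')
P=[[.6403,.0156,.083],[.6403,.0156,.131],[.6403,.0156,.178]]
i=cv2.resize(d['img'][95:175,270:370,::-1],None,fx=7,fy=7,interpolation=cv2.INTER_CUBIC)
for p in w2p(d,P): cv2.circle(i,tuple(int(v) for v in (p-[270,95]+.5)*7),3,(0,0,255),-1)
cv2.imwrite('pics/l6.png',i)
E
```

```text
scene [(187, 326, 331), (190, 327, 331), (193, 326, 331), (196, 326, 331), (199, 326, 331), (202, 323, 333), (205, 320, 335), (208, 310, 338), (211, 314, 340), (214, 313, 342), (217, 314, 341), (220, 317, 339), (223, 323, 334)]
top mouth (319.4662780761719, 137.3426971435547) 17.783390045166016 exp [[317.9  137.34]]
```

View pics/l6.png

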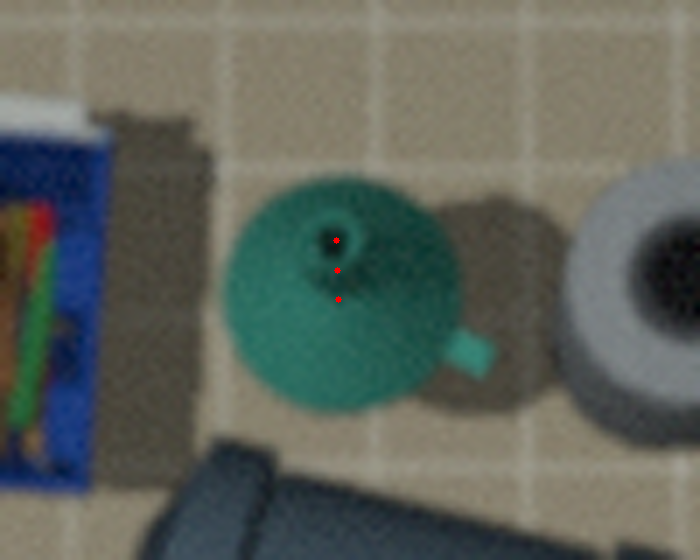

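The funnel is now straight: tip (334,241) and mouth centre (342,295) lie on the expected axis. Now the white-cap bottle.

Call:
jog_arm(targets=[[0.05,-0.09,2,0],[0,0,3,0],[0,0,3,0],[0,0,3,0],[0,0,3,0],[0,0,2,0],[0,0,1.5,0],[0,0,1,0],[0,0,0.7,0],[0,0,0,0],[0,0,0,0]], fingers=1)

```text
t: 23.2
position: [0.462, -0.0051, 0.0573]
tool_rot: [[0.0, -1.0, 0.001], [-1.0, -0.0, -0.0], [0.0, -0.001, -1.0]]
contact_force: [-0.1, 0.2, -1.4]
width: 0.0852
```

Call:
jog_arm(targets=[[0,0,0,0],[0,0,0,0],[0,0,0,0],[0,0,0,0],[0,0,0,0],[0,0,0,0],[0,0,0,0]], fingers=0)

```text
t: 23.9
position: [0.4621, -0.0053, 0.0579]
tool_rot: [[0.0, -1.0, 0.002], [-1.0, -0.0, -0.001], [0.001, -0.002, -1.0]]
contact_force: [-0.3, -1.3, 6.3]
width: 0.0524
```

Call:
jog_arm(targets=[[0,0,-0.5,0],[0,0,-1.5,0],[0,0,-3,0],[0,0,-3,0],[0,0,-3,0],[0,0,-3,0],[0,0,-2,0],[0,0,0,0],[0,0,0,0]])

```text
t: 24.8
position: [0.4606, -0.0048, 0.2158]
tool_rot: [[-0.0, -1.0, -0.001], [-1.0, 0.0, 0.0], [-0.0, 0.001, -1.0]]
contact_force: [-0.2, -0.3, -2.7]
width: 0.0523
```

Call:
jog_arm(targets=[[1.2,-0.98,0,0],[3.24,-2.64,0,0],[3.24,-2.64,0,0],[3.24,-2.64,0,0],[3.24,-2.64,0,0],[3.24,-2.64,0,0],[3.24,-2.64,0,0],[1.2,-0.98,0,0],[0,0,0,0],[0,0,2,0],[0,0,3,0],[0,0,3,0],[0,0,3,0],[0,0,2,0],[0,0,1,0],[0,0,0.8,0],[0,0,0,0],[0,0,0,0],[0,0,0,0]])

```text
t: 26.7
position: [0.6401, -0.2238, 0.0704]
tool_rot: [[0.0, -1.0, 0.002], [-1.0, -0.0, -0.001], [0.001, -0.002, -1.0]]
contact_force: [-0.4, 0.0, -1.9]
width: 0.0522
```

Call:
jog_arm(targets=[[-0.05,0.1,0.5,0],[0,0,0.3,0],[0,0,0.2,0],[0,0,0.1,0],[0,0,0.1,0],[0,0,0.05,0],[0,0,0,0],[0,0,0,0]])

```text
t: 27.5
position: [0.6386, -0.2228, 0.0579]
tool_rot: [[0.0, -1.0, 0.0], [-1.0, -0.0, 0.0], [-0.0, -0.0, -1.0]]
contact_force: [-4.2, 2.3, 8.4]
width: 0.0525
```

Call:
jog_arm(targets=[[0,0,0,0],[0,0,0,0],[0,0,0,0],[0,0,0,0],[0,0,0,0],[0,0,-1,0],[0,0,-2,0],[0,0,-4,0],[0,0,-4,0],[0,0,-3,0],[0,0,0,0],[0,0,0,0]], fingers=0.8)

```text
t: 28.7
position: [0.6383, -0.2222, 0.197]
tool_rot: [[0.001, -1.0, 0.001], [-1.0, -0.001, 0.0], [-0.0, -0.001, -1.0]]
contact_force: [-0.5, -0.2, -0.4]
width: 0.0683
```

Call:
jog_arm(targets=[[-1.894,4.47,0,0],[-1.894,4.47,0,0],[-1.894,4.47,0,0],[-1.894,4.47,0,0],[-1.894,4.47,0,0],[0,0,0,0.124],[0,0,0,0.124],[0,0,0,0.124],[0,0,0,0.124],[0,0,3,0],[0,0,3,0],[0,0,3,0],[0,0,0,0],[0,0,0,0]], fingers=0.4)

```text
t: 30.1
position: [0.4138, -0.1274, 0.1054]
tool_rot: [[-0.476, -0.88, -0.003], [-0.88, 0.476, 0.002], [-0.0, 0.003, -1.0]]
contact_force: [-0.2, -0.7, 0.4]
width: 0.0343
```

```bash
python3 - <<'E'
from h import *
e=cap('scene','s5.png');d=cap('top','t5.png');print(ctrl.state()['position'])
i=cv2.resize(e['img'][120:230,220:370,::-1],None,fx=5,fy=5,interpolation=cv2.INTER_CUBIC)
cv2.imwrite('pics/l7.png',i)
print(p2w(d,[(397,262)],.12))
E
```

```text
[ 0.41543512 -0.12845217  0.1074541 ]
[[ 0.32313367 -0.17888104  0.12      ]]
```

View pics/l7.png

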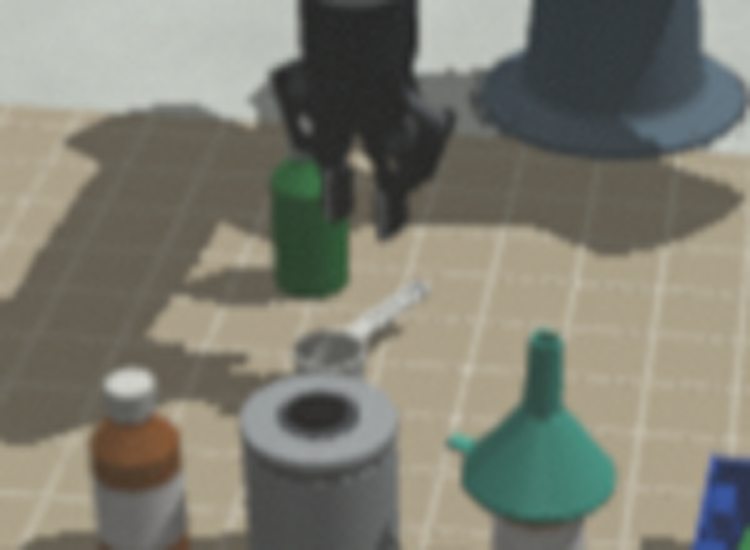

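The white bottle stands left of the canister, the funnel is straight, and the jaws are over the scoop handle (scoop at about (330,350)) with the green bottle clear. Descend.

Call:
jog_arm(targets=[[0,0,3,0],[0,0,2.5,0],[0,0,2,0],[0,0,1,0],[0,0,0.6,0],[0,0,0,0],[0,0,0,0]])

```text
t: 30.9
position: [0.4156, -0.1287, 0.0163]
tool_rot: [[-0.476, -0.88, 0.002], [-0.88, 0.476, -0.001], [0.0, -0.002, -1.0]]
contact_force: [-0.6, 0.0, 0.0]
width: 0.0342
```

Call:
jog_arm(targets=[[0,0,0.25,0],[0,0,0,0],[0,0,0,0]])

```text
t: 31.2
position: [0.4149, -0.1283, 0.0131]
tool_rot: [[-0.476, -0.88, 0.0], [-0.88, 0.476, -0.0], [0.0, -0.001, -1.0]]
contact_force: [-0.3, 0.9, 1.2]
width: 0.0342
```

Call:
jog_arm(targets=[[0,0,0,0],[0,0,0,0],[0,0,0,0],[0,0,0,0],[0,0,0,0],[0,0,0,0]], fingers=0)

```text
t: 31.8
position: [0.4148, -0.1282, 0.0129]
tool_rot: [[-0.476, -0.879, -0.0], [-0.879, 0.476, 0.0], [0.0, 0.0, -1.0]]
contact_force: [-1.2, 0.9, 4.3]
width: 0.0123
```

Call:
jog_arm(targets=[[0,0,-1,0],[0,0,-2,0],[0,0,-2,0],[0,0,0,0],[0,0,0,0]])

```text
t: 32.3
position: [0.4149, -0.1282, 0.0629]
tool_rot: [[-0.476, -0.879, 0.001], [-0.879, 0.476, -0.001], [0.0, -0.001, -1.0]]
contact_force: [-0.3, -0.3, -1.0]
width: 0.0123
```

Call:
jog_arm(targets=[[0,0,0,-0.124],[0,0,0,-0.124],[0,0,0,-0.124],[0,0,0,-0.124],[-0.6,-2.8,0,0],[-0.6,-2.8,0,0],[-0.5,-2.8,0,0],[0,0,0,0],[0,0,1.5,0],[0,0,1.5,0],[0,0,0,0],[0,0,0,0],[0,0,0,0]])

```text
t: 33.6
position: [0.4987, -0.1113, 0.0332]
tool_rot: [[-0.0, -1.0, 0.0], [-1.0, 0.0, -0.0], [0.0, -0.0, -1.0]]
contact_force: [-0.7, -0.0, -0.0]
width: 0.0123
```

```bash
python3 - <<'E'
from h import *
e=cap('scene','s6.png');d=cap('top','t6.png');print(ctrl.state()['position'])
i=cv2.resize(e['img'][130:230,220:340,::-1],None,fx=3.3,fy=4,interpolation=cv2.INTER_CUBIC)
j=cv2.resize(d['img'][110:210,320:420,::-1],None,fx=4,fy=4,interpolation=cv2.INTER_CUBIC)
cv2.imwrite('pics/l8.png',np.hstack([i,j]))
E
```

```text
[ 0.49915867 -0.11146352  0.03352151]
```

View pics/l8.png

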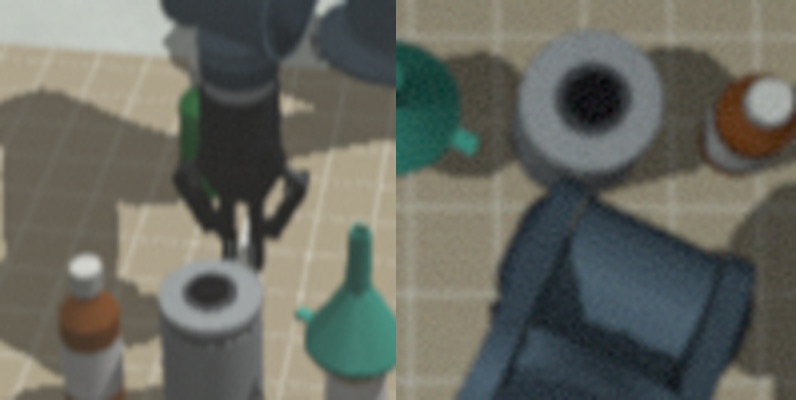

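The cup is hidden behind the canister here. The handle sits in the jaws at about (240,240). Lower and release.

Call:
jog_arm(targets=[[0,0,1,0],[0,0,0.4,0],[0,0,0.3,0],[0,0,0.2,0],[0,0,0.1,0],[0,0,0,0],[0,0,0,0]])

```text
t: 34.4
position: [0.4989, -0.1112, 0.013]
tool_rot: [[0.0, -1.0, 0.0], [-1.0, -0.0, -0.0], [0.0, -0.0, -1.0]]
contact_force: [-1.5, 1.0, 2.1]
width: 0.0123
```

Call:
jog_arm(targets=[[0,0,0,0],[0,0,0,0],[0,0,0,0],[0,0,0,0],[0,0,-1,0],[0,0,-2,0],[0,0,-4,0],[0,0,-5,0],[0,0,-5,0],[0,0,-3,0],[0,0,0,0]], fingers=0.4)

```text
t: 35.5
position: [0.5017, -0.1125, 0.2196]
tool_rot: [[0.0, -1.0, 0.011], [-1.0, -0.0, -0.005], [0.005, -0.011, -1.0]]
contact_force: [0.4, -0.1, 0.7]
width: 0.0345
```

Call:
jog_arm(targets=[[-4.7,0.467,0,0],[-4.7,0.467,0,0],[-4.7,0.467,0,0],[-4.7,0.467,0,0],[-4.7,0.467,0,0],[-4.7,0.467,0,0],[-4.7,0.467,0,0],[-4.7,0.467,0,0],[-4.7,0.467,0,0],[0,0,0,-0.089],[0,0,3,0],[0,0,3,0],[0,0,0,0],[0,0,0,0]], fingers=1)

```text
t: 36.9
position: [0.4562, 0.3116, 0.1525]
tool_rot: [[0.089, -0.996, -0.002], [-0.996, -0.089, -0.001], [0.001, 0.002, -1.0]]
contact_force: [0.1, 0.2, 0.2]
width: 0.0855
```

```bash
python3 - <<'E'
from h import *
np.set_printoptions(precision=4,suppress=True)
e=cap('scene','s7.png');d=cap('top','t7.png');print(ctrl.state()['position'])
j=cv2.resize(d['img'][110:245,320:420,::-1],None,fx=4,fy=4,interpolation=cv2.INTER_CUBIC)
i=cv2.resize(e['img'][110:245,380:480,::-1],None,fx=4,fy=4,interpolation=cv2.INTER_CUBIC)
cv2.imwrite('pics/l9.png',np.hstack([i,j]))
a=d['img'].astype(int)
def circ(x,y,z,r):
    t=np.linspace(0,6.283,40);return w2p(d,np.c_[x+r*np.cos(t),y+r*np.sin(t),t*0+z])
E
```

```text
[0.4577 0.3121 0.1545]
```

View pics/l9.png

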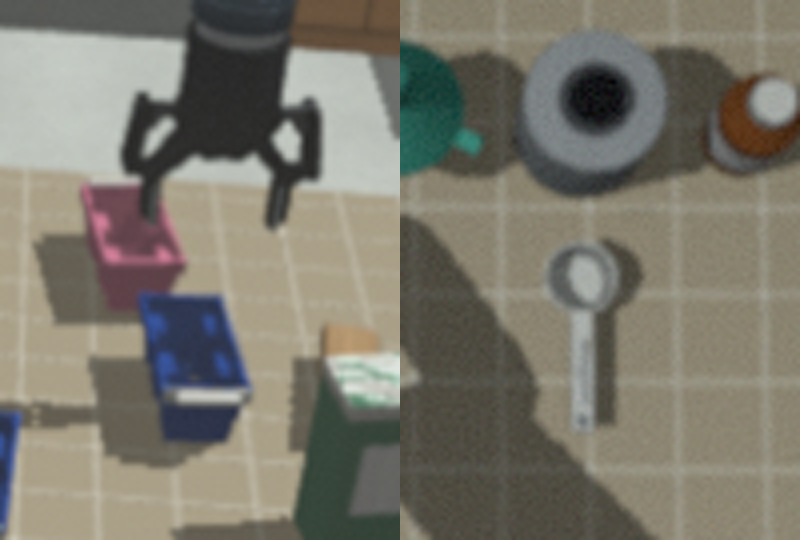

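Scoop laid straight in front of the canister (cup at (365.4,179.1), handle straight down the picture). The empty basket is untouched beneath the jaws.

Call:
jog_arm(targets=[[0,0,3,0],[0,0,3,0],[0,0,2.5,0],[0,0,1.5,0],[0,0,1,0],[0,0,0.8,0],[0,0,0,0],[0,0,0,0],[0,0,0,0]])

```text
t: 37.9
position: [0.4575, 0.3122, 0.0358]
tool_rot: [[0.089, -0.996, 0.002], [-0.996, -0.089, 0.001], [-0.001, -0.002, -1.0]]
contact_force: [0.1, -0.2, 0.3]
width: 0.0857
```

```bash
python3 - <<'E'
from m import *
np.set_printoptions(precision=4,suppress=True)
d=cap('top')
C=lambda x,y:((x-400)/4+320-.375,y/4+110-.375)
print('scoop',p2w(d,[C(583,278),C(583,428)],.034),'can',p2w(d,[C(594,101)],.119),'wb',p2w(d,[C(773,102)],.125))
E
```

```text
scoop [[ 0.5376 -0.1112  0.034 ]
 [ 0.4373 -0.1106  0.034 ]] can [[ 0.6388 -0.1106  0.119 ]] wb [[ 0.637  -0.2215  0.125 ]]
```

Scoop gap is 31 mm at yaw about 0, and the white bottle gap is about 39 mm, so both are good. Grip the basket.

Call:
jog_arm(targets=[[0,0,0,0],[0,0,0,0],[0,0,0,0],[0,0,0,0],[0,0,0,0]], fingers=0)

```text
t: 38.45
position: [0.4575, 0.3122, 0.0358]
tool_rot: [[0.089, -0.996, 0.002], [-0.996, -0.089, 0.001], [-0.0, -0.002, -1.0]]
contact_force: [-0.4, 0.2, 5.5]
width: 0.0675
```

Call:
jog_arm(targets=[[0,0,-0.5,0],[0,0,-1.5,0],[0,0,-3,0],[0,0,-3,0],[0,0,-3,0],[0,0,-2,0],[0,0,0,0],[0,0,0,0]])

```text
t: 39.25
position: [0.4564, 0.3117, 0.1647]
tool_rot: [[0.089, -0.996, 0.0], [-0.996, -0.089, 0.0], [-0.0, -0.0, -1.0]]
contact_force: [-0.5, -0.3, -2.0]
width: 0.0678
```

Call:
jog_arm(targets=[[0,0,0,-0.1499],[0,0,0,-0.1499],[0,0,0,-0.1499],[0,0,0,-0.1499],[0,0,0,-0.1499],[0,0,0,-0.1499],[0,0,0,-0.1499],[0,0,0,-0.1499],[0,0,0,-0.1499],[0,0,0,-0.1499],[0,0,0,-0.1499],[0,0,0,-0.1499],[0,0,0,-0.1499],[0,0,0,-0.1499],[0,0,0,-0.1499],[0,0,0,-0.1499],[0,0,0,-0.1499],[0,0,0,-0.1499],[0,0,0,-0.1499],[0,0,0,-0.1499]])

```text
t: 41.25
position: [0.4554, 0.3112, 0.1624]
tool_rot: [[0.048, 0.999, -0.004], [0.999, -0.048, -0.002], [-0.002, -0.004, -1.0]]
contact_force: [-0.2, -1.3, -0.5]
width: 0.0676
```

```bash
python3 - <<'E'
from h import *
np.set_printoptions(precision=4,suppress=True)
s=ctrl.state();R=s['tool_rot'];p=s['position']
print(p,np.degrees(np.arctan2(R[1,0],R[0,0])),R.T@(np.array([.6407,.1396,p[2]])-p)*100)
E
```

```text
[0.4554 0.3112 0.1624] 87.22234731663694 [-16.2445  19.3432  -0.0456]
```

Call:
jog_arm(targets=[[-1.5,1.8,0,0],[-2.7,3.2,0,0],[-2.7,3.2,0,0],[-2.7,3.2,0,0],[-2.7,3.2,0,0],[-2.6,3.1,0,0],[-1.3,1.5,0,0],[0,0,0,0],[0,0,0,0],[0,0,0,0],[0,0,0,0]])

```text
t: 42.35
position: [0.6386, 0.1408, 0.1645]
tool_rot: [[0.053, 0.999, -0.001], [0.999, -0.053, 0.0], [0.0, -0.001, -1.0]]
contact_force: [0.7, -0.5, -1.4]
width: 0.0674
```

```bash
python3 - <<'E'
from h import *
np.set_printoptions(precision=4,suppress=True)
s=ctrl.state();R=s['tool_rot'];p=s['position']
print(p,np.degrees(np.arctan2(R[1,0],R[0,0])),R.T@(np.array([.6407,.1396,.085])-p)*100)
d=cap('top','t8.png');e=cap('scene','s8.png')
i=cv2.resize(e['img'][120:260,330:450,::-1],None,fx=3.3,fy=3.3,interpolation=cv2.INTER_CUBIC)
j=cv2.resize(d['img'][90:230,210:330,::-1],None,fx=3.3,fy=3.3,interpolation=cv2.INTER_CUBIC)
cv2.imwrite('pics/l10.png',np.hstack([i,j]))
E
```

```text
[0.6386 0.1408 0.1645] 86.96622531815478 [-0.1097  0.2252  7.9503]
```

View pics/l10.png

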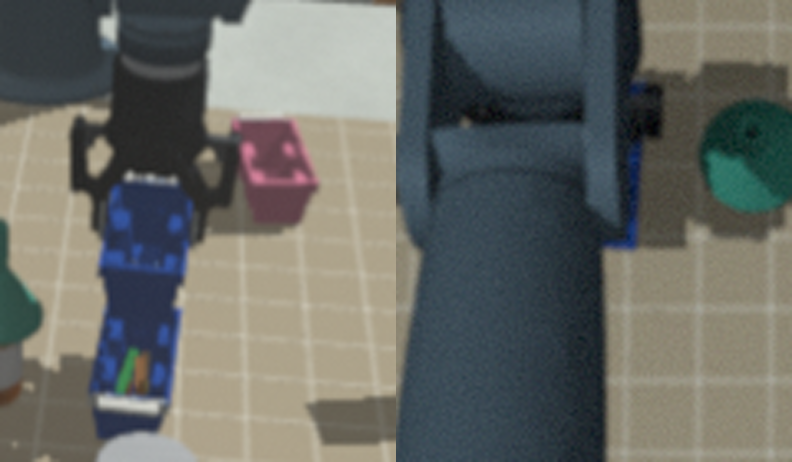

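The empty basket is level and its lip now points at the robot, opposite to the full one's lip. Correct by (-0.11, +0.22) cm and lower.

Call:
jog_arm(targets=[[-0.11,0.22,1,0],[0,0,2,0],[0,0,1.5,0],[0,0,1,0],[0,0,0.7,0],[0,0,0,0],[0,0,0,0],[0,0,0,0]])

```text
t: 43.25
position: [0.6425, 0.1384, 0.1038]
tool_rot: [[0.055, 0.999, 0.002], [0.999, -0.055, 0.0], [0.0, 0.002, -1.0]]
contact_force: [0.1, -0.3, -0.3]
width: 0.0676
```

Call:
jog_arm(targets=[[0.1,-0.12,0,0],[0,0,0.4,0],[0,0,0.4,0],[0,0,0.3,0],[0,0,0.2,0],[0,0,0.1,0],[0,0,0,0],[0,0,0,0]])

```text
t: 44.05
position: [0.6407, 0.1394, 0.0889]
tool_rot: [[0.055, 0.999, 0.0], [0.999, -0.055, 0.0], [0.0, 0.0, -1.0]]
contact_force: [0.7, -0.2, -1.4]
width: 0.0674
```

Call:
jog_arm(targets=[[0,0,0.1,0],[0,0,0.1,0],[0,0,0.1,0],[0,0,0,0],[0,0,0,0],[0,0,0,0]])

```text
t: 44.65
position: [0.6407, 0.1395, 0.0859]
tool_rot: [[0.055, 0.999, 0.0], [0.999, -0.055, 0.0], [0.0, 0.0, -1.0]]
contact_force: [-0.4, -0.1, 0.1]
width: 0.0673
```

Call:
jog_arm(targets=[[0,0,0.08,0],[0,0,0,0],[0,0,0,0]])

```text
t: 44.95
position: [0.6408, 0.1394, 0.0858]
tool_rot: [[0.055, 0.999, 0.0], [0.999, -0.055, -0.0], [-0.0, 0.0, -1.0]]
contact_force: [-3.6, -0.6, 5.1]
width: 0.0678
```

Call:
jog_arm(targets=[[0,0,0,0],[0,0,0,0],[0,0,0,0],[0,0,0,0],[0,0,0,0],[0,0,-1,0],[0,0,-2,0],[0,0,-4,0],[0,0,-4,0],[0,0,-3,0],[0,0,0,0]], fingers=1)

```text
t: 46.05
position: [0.6437, 0.1397, 0.2326]
tool_rot: [[0.054, 0.998, 0.012], [0.999, -0.054, 0.001], [0.001, 0.012, -1.0]]
contact_force: [0.9, 0.1, 0.6]
width: 0.0855
```

Call:
jog_arm(targets=[[0,-5,0,0],[0,-5,0,0],[0,-5,0,0],[5,0,0,0],[5,0,0,0],[5,0,0,0],[0,0,0,0],[0,0,0,0]])

```text
t: 46.85
position: [0.4983, 0.2981, 0.2244]
tool_rot: [[0.052, 0.999, -0.001], [0.999, -0.052, -0.001], [-0.001, -0.001, -1.0]]
contact_force: [0.8, -0.5, -0.2]
width: 0.0852
```

```bash
python3 fn.py; python3 - <<'E'
from h import *
d=cap('top','t9.png');e=cap('scene','s9.png')
i=cv2.resize(e['img'][160:270,215:405,::-1],None,fx=3,fy=3,interpolation=cv2.INTER_CUBIC)
c=d['img'][100:200,235:425,::-1];j=cv2.resize(c,None,fx=3,fy=3,interpolation=cv2.INTER_CUBIC)
k=np.vstack([i,j[:270]])
b=cv2.resize(d['img'][100:180,255:295,::-1],None,fx=5,fy=5,interpolation=cv2.INTER_CUBIC)
k=cv2.copyMakeBorder(k,0,0,0,200,0);k[:400,-200:]=b
cv2.imwrite('pics/l11.png',k)
E
```

```text
scene [(187, 327, 329), (190, 327, 331), (193, 327, 331), (196, 326, 331), (199, 326, 331), (202, 323, 332), (205, 320, 335), (208, 310, 338), (211, 313, 340), (214, 313, 342), (217, 313, 342), (220, 316, 340), (223, 323, 334)]
top mouth (318.9660949707031, 137.47457885742188) 18.159639358520508 exp [[317.9  137.34]]
```

View pics/l11.png

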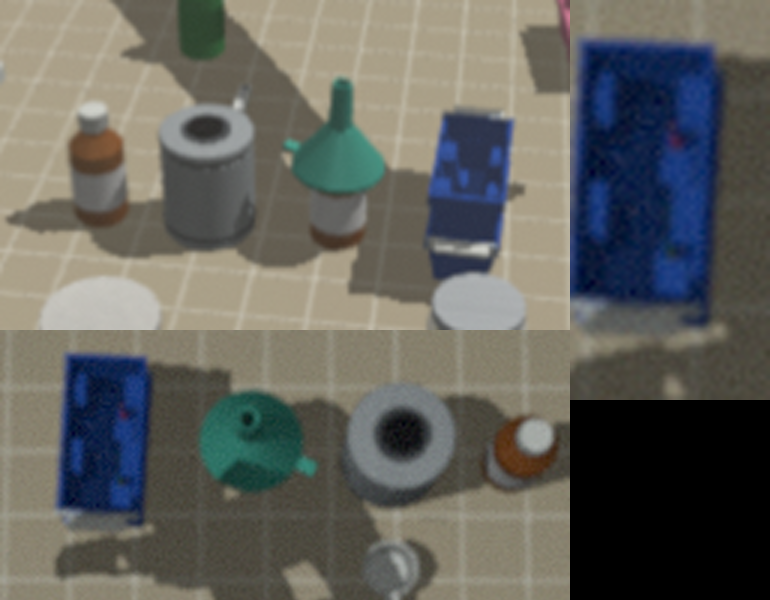

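```bash
python3 - <<'E'
from h import *
np.set_printoptions(precision=4,suppress=True)
d=cap('top')
P=p2w(d,[(x/5+255-.4,y/5+100-.4) for x,y in((12,40),(145,44),(136,303),(3,298))],.11);print(P,P.mean(0),np.linalg.norm(P[0]-P[1]),np.linalg.norm(P[1]-P[2]),np.degrees(np.arctan2(*((P[0]+P[1]-P[2]-P[3])[[1,0]]))))
# did bystanders move? compare with first top picture
a=cv2.imread('pics/top0.png');b=d['img'][:,:,::-1]
for n,x,y in(('soap',489,210),('brush',159,214),('spray',490,130),('can',368,137)):
    t=a[y-25:y+25,x-25:x+25];r=cv2.matchTemplate(b[y-33:y+33,x-33:x+33].copy(),t,cv2.TM_CCOEFF_NORMED);print(n,cv2.minMaxLoc(r)[1::2])
E
```

```text
[[0.7114 0.1707 0.11  ]
 [0.7093 0.1029 0.11  ]
 [0.576  0.1062 0.11  ]
 [0.5785 0.1733 0.11  ]] [0.6438 0.1383 0.11  ] 0.0679196822677014 0.13333479903660092 -1.273159145097146
soap (0.803981363773346, (8, 8))
brush (0.26168277859687805, (15, 13))
spray (0.9922029376029968, (8, 8))
can (0.8258678317070007, (8, 8))
```

Call:
jog_arm(targets=[[-5,-1,0,0],[-5,-1,0,0],[-5,-1,0,0],[-5,-1,0,0],[-5,-1,0,0],[-5,-1,0,0],[0,0,0,0],[0,0,0,0],[0,0,0,0]])

```text
t: 48.0
position: [0.4242, 0.0072, 0.2251]
tool_rot: [[0.055, 0.999, 0.0], [0.999, -0.055, 0.0], [0.0, 0.0, -1.0]]
contact_force: [-0.9, 1.1, 0.1]
width: 0.0853
```

```bash
python3 - <<'E'
from h import *
d=cap('top','t10.png');a=cv2.imread('pics/top0.png');b=d['img'][:,:,::-1]
for n,x,y in(('brush',159,214),('pink',220,280)):
    t=a[y-25:y+25,x-20:x+20];r=cv2.matchTemplate(b[y-33:y+33,x-28:x+28].copy(),t,cv2.TM_CCOEFF_NORMED);print(n,cv2.minMaxLoc(r)[1::2])
print(ctrl.state()['t']);ctrl.close_job()
E
```

```text
brush (0.9909542798995972, (8, 8))
pink (0.9919692277908325, (8, 8))
48.05
the job is handed in; nothing more can be done
```

The shelf is set out as asked, in the order asked, and I handed the job in at 48 s of the 112 s allowed, with the arm clear of everything.

- **Black-capped bottle:** it stands upright at the midpoint between the canister and the full basket.
- **Funnel:** on the first release it leaned by about 6°, so I gripped it again and re-seated it. After that it measured straight, with the mouth 2–3 mm off the expected axis.
- **White-capped bottle:** it stands in line with the row, about 39–40 mm clear of the canister.
- **Scoop:** its cup is about 31 mm clear of the canister and its handle points back to the robot.
- **Empty basket:** it is stacked end for end. It touched down at the height of the shelves and its rim measured right for a height of about 110 mm, so it has not nested down onto the pegs. It sits about 3 mm off centre and 2° off the full basket's direction, by rough corner picking, which is within the stated play.
- **Left alone:** matched against the first picture, the canister, soap dish, brush and spray bottle had not moved, though the canister and soap dish matched less strongly (about 0.8). I judged the full basket only by eye, since it is now covered. No look-alike was handled.

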